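Pull the green starter knob

TASK

Start the welding bench's fume extractor: on the grey switch box lying on the bench, pull the green knob straight out (up) as far as it goes against its spring, hold it out for two seconds, then let go so that it springs back home. Do not pull the red or the black knob.

Things in the scene. Friction and masses are not known exactly. Their poses are not given: they have to be found in the camera images.
- green_knob (a joint): Pull of the green starter knob, in m: 0 = home, 0.018 = fully out at its stop, straight up. A spring pulls it home (4 N at home, 8 N fully out); let go, it slides back by itself within 0.3 s. It does not turn. One of three alike knobs (green, red, black; order varies) in a row on a grey switch box (226 x 92 x 60 mm, lying on its back, fixed to the bench).
- green_head (a point): Centre of the green knob's head, the part to grip: upright cylinder, 30 mm across, 23 mm high, 96 mm above the bench when home, rising with the knob. Under it a stem 15 mm thick; a fixed collar's top is 27.5 mm and the box's top 36.5 mm below this point. z up; x along the row (knobs 72 mm apart, box's long side); y across the box: closing along y leaves fingers most room.
- red_knob (a joint): Pull of the red stop knob, in m: 0 = home. Same shape, spring and travel as the green one. To be left in.
- black_knob (a joint): Pull of the black lamp knob, in m: 0 = home. Same shape, spring and travel as the green one. To be left in.

How it is judged:
By the outcome, as a careful person would: the job done as asked, in the order asked, and still so for the second after the job is handed in, with the robot touching nothing.
It also fails if it takes over 32 s, if anything falls off the work surface, if the arm or the gripper's body presses on something with over 40 N, if the wrist force passes 120 N, or if a joint passes its speed limit or range.

ROBOT

A 6-joint arm with a two-finger parallel gripper is mounted at the origin on a cart in front of the work surface, level with it; the furniture and walls round the work are solid. World frame = base frame: x ahead of the robot, y to its left, z up, the work surface at z = 0. Lengths are in m, angles in rad, forces in N, time in s.
With the tool pointing down it reaches from about 0.425 to 0.95 m from the base axis. Payload 3.5 kg.
Tool frame: the origin (TCP) lies between the finger pads; the fingertips stand 17 mm ahead of it and the grasp point (between the pads) lies 2 mm behind it (ctrl.tip_reach is the distance from the TCP to the fingertips, in m); z points along the fingers, y is the direction in which the jaws open and shut (so a half turn about z gives the same grasp; the last joint's range is limited). The gripper opens to 85 mm and grips with 20 to 120 N. Pads are 22 mm wide; open, the fingers measure 114 mm over their backs; the gripper's body (76 mm by 85 mm) begins 54 mm behind the grasp point. The pads swing forward as they close: fully open they stand 13 mm farther back than shut.
Start: joints at [-1.278, 0.286, 1.577, -0, 1.279, -0.15], TCP at [0.289, -0.61, 0.216] pointing down, gripper open.
Joint ranges: [-2.77, 2.77], [-0.9, 2.22], [0.21, 2.48], [-1.53, 4.67], [0.24, 2.81], [-2.84, 2.84]. Speed limits (rad/s): [2.79, 2.79, 3.14, 3.14, 3.14, 3.14].

INTERFACE

Orientations are given as a unit quaternion [x, y, z, w].
In Python, from plant import monitor, imaging, workorder, ctrl gives the robot as it stands.
- The arm moves only by the tool send_rows, never from a script. Its argument "rows" is a list of rows, each a list of 4 numbers: the shift along the world's x, y, z normalised to -1 to 1, where 1 is 0.3 m, then the turn about the world's z normalised to -1 to 1, where 1 is 360 degrees. A call has 1 to 20 rows; each row is the pose to reach, as a shift and turn from the pose commanded when the call began, turning the shorter way round; what a row does not reach only later rows make up. A row lasts 1/8 s, in which the tool goes at most 62.5 mm and 10.7 degrees, less where a joint would pass 70% of its speed; a pose out of reach is approached as far as the arm can. A call with a number of a shift or a turn outside -1 to 1 is refused whole. A call with a gripper value outside its range is refused whole. "jaw" is the closure, from 0 (fully open) to 1 (shut), set as the call begins (left out, the last holds). The fingers move at their own pace and stop on an object; "newtons" is the grip in N (left out, the last holds). Time passes only in rows, so rows that repeat a pose let the fingers close. It gives the time, the measured TCP pose, the force and the opening at its end, in the units of the state.
- monitor.get_state(): the state, without advancing time (a new reading comes with each control period).
- imaging.read_camera(name): name is "side" or "top" or "wrist"; returns the picture (420x560x3 uint8, red, green, blue); there is no depth.
- imaging.calibration(name): a dict with "intrinsics" (3x3 intrinsics, pixels), "cam_to_world" (4x4, takes a point from camera to world coordinates). Camera axes: x right, y up, looking along -z (the intrinsics and any distortion apply to the point x, -y, -z); pixel columns grow to the right and rows downward; lengths in m; the calibration is good to about 2 mm. A picture is of the moment at which its call begins: read the wrist's pose just before it. calibration takes no time and is no camera call; for the wrist camera it gives the pose at the moment of the call.
- workorder.sign_off(): hands the job in, once; it reports no verdict.
The state is a dict: "time": time; "qpos": joint angles; "dq": joint speeds; "joint_efforts": joint torques, N m; "eef_pos": TCP position; "tcp_rot": TCP orientation; "contact_force": force on the tool from outside, world axes, zero at the start; "wrist_torque": the same for the moment, N m; "opening": opening from 0.0 (shut) to 1.0 (fully open).
Only numpy, scipy, OpenCV 4.12 (cv2) and the standard library are available. Lean on these libraries where they do the work, as an engineer would, in place of code of your own. Each camera call takes 0.05 s, during which the arm holds its last target.

## Working session

There is one attempt and no reset: what is moved stays moved. The work goes in short steps, Python scripts to look and compute and a tool call to move; the robot and the scene stay as the last step left them, time stands still between calls to the robot, and variables do not carry over. Pictures are saved under pics/ and viewed, and the job is handed in when it is done.

Besides the shell and the picture viewer there is one more tool, called after "Emit:" as name([rows], argument=value, ...), one row to a line, values as JSON. send_rows: Moves the arm, as the interface text tells. Scaled input: -1 to 1 covers 0.3 m each way for a shift and 360 degrees each way for a turn. Its arguments: {"type":"object","properties":{"rows":{"type":"array"},"jaw":{"type":"number"},"newtons":{"type":"number"}},"required":["rows"]}

```bash
mkdir -p pics
python3 - <<'E'
from plant import monitor, imaging, workorder, ctrl
import cv2, numpy as np
np.set_printoptions(precision=4,suppress=True)
s=monitor.get_state(); print(s, ctrl.tip_reach)
for n in("top","side"):
    c=imaging.calibration(n); print(n,c)
    im=imaging.read_camera(n); cv2.imwrite(f"pics/{n}0.png",im[:,:,::-1])
E
```

```text
{'time': 0.0, 'qpos': array([-1.278 ,  0.2872,  1.5782,  0.    ,  1.2786, -0.15  ]), 'dq': array([-0.    , -0.0004, -0.0009,  0.0017, -0.0014, -0.0008]), 'joint_efforts': array([ -0.0003, -40.5982, -29.2629,  -0.0001,   0.0058,  -0.    ]), 'eef_pos': array([ 0.289 , -0.6092,  0.2143]), 'tcp_rot': array([ 0.9756,  0.2196, -0.0001, -0.0012]), 'contact_force': array([ 0.3786, -0.7545,  0.4768]), 'wrist_torque': array([ 0.0627,  0.0021, -0.022 ]), 'opening': 1.0019128667539043} 0.017
top {'intrinsics': array([[403.2998,   0.    , 274.2241],
       [  0.    , 403.2998, 213.535 ],
       [  0.    ,   0.    ,   1.    ]]), 'cam_to_world': array([[-0.0114,  0.9889, -0.1479,  0.4352],
       [-0.9999, -0.0113,  0.0013,  0.2242],
       [-0.0004,  0.1479,  0.989 ,  0.9507],
       [ 0.    ,  0.    ,  0.    ,  1.    ]])}
side {'intrinsics': array([[486.7227,   0.    , 273.5278],
       [  0.    , 486.7227, 213.997 ],
       [  0.    ,   0.    ,   1.    ]]), 'cam_to_world': array([[ 0.9866,  0.0929, -0.134 ,  0.428 ],
       [-0.1624,  0.6347, -0.7555, -0.4066],
       [ 0.0148,  0.7672,  0.6413,  0.6731],
       [ 0.    ,  0.    ,  0.    ,  1.    ]])}
```

View pics/top0.png

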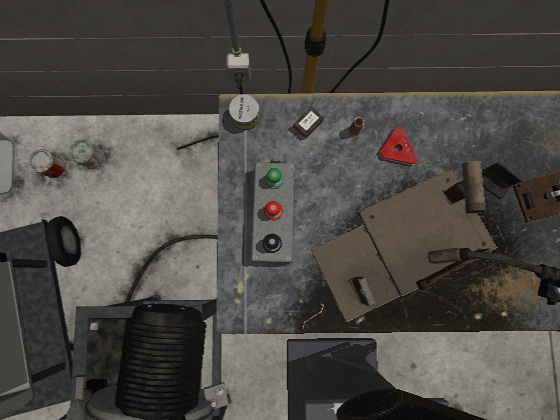

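View pics/side0.png

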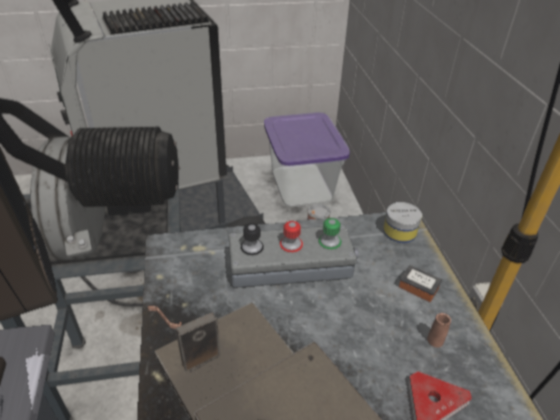

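Run:
```python
from plant import imaging
import cv2, numpy as np
for n,(u,v) in (("top",(273,207)),("side",(291,235))):
    im=cv2.imread(f"pics/{n}0.png")
    w,h=(70,56) if n=="top" else (72,54)
    c=im[v-h:v+h,u-w:u+w]; cv2.imwrite(f"pics/{n}_z.png",cv2.resize(c,None,fx=5,fy=5,interpolation=cv2.INTER_CUBIC)); print(n,u-w,v-h)
```

```text
top 203 151
side 219 181
```

View pics/top_z.png

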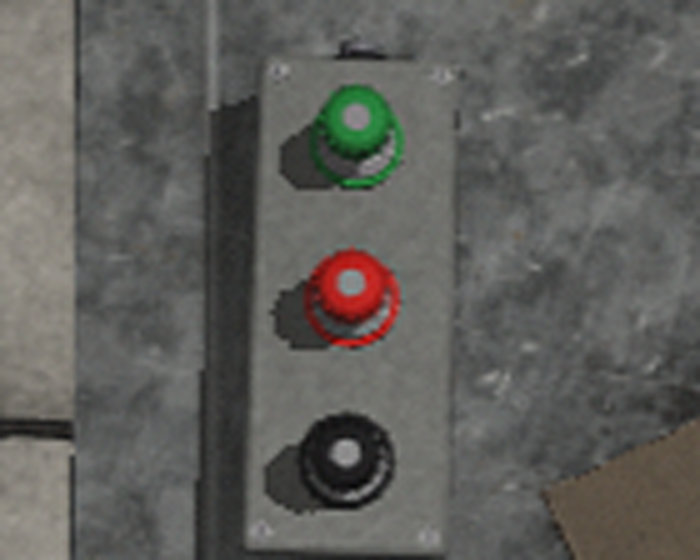

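View pics/side_z.png

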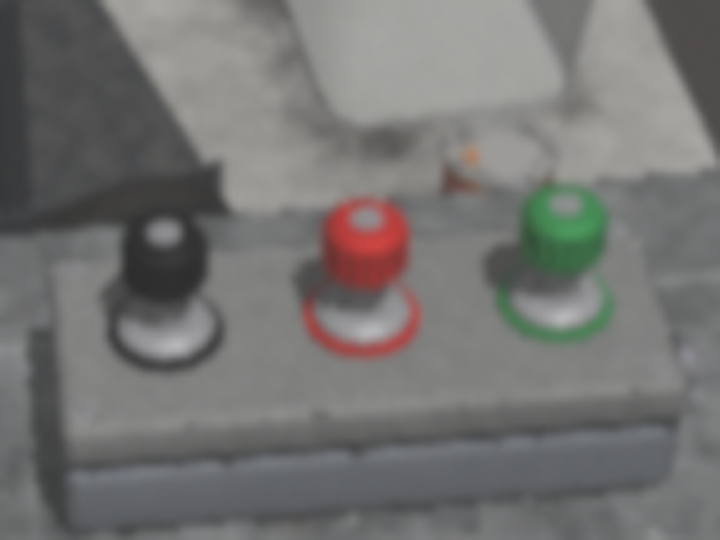

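```bash
cat > h.py <<'E'
from plant import monitor, imaging
import numpy as np
np.set_printoptions(precision=4,suppress=True)
def ray(cal,u,v):
    K=cal["intrinsics"];T=cal["cam_to_world"]
    d=np.array([(u-K[0,2])/K[0,0],-(v-K[1,2])/K[1,1],-1.]); d=T[:3,:3]@d
    return T[:3,3],d/np.linalg.norm(d)
def plane(cal,u,v,z):
    o,d=ray(cal,u,v); return o+d*(z-o[2])/d[2]
def tri(a,b):
    A=0;B=0
    for o,d in(a,b):
        P=np.eye(3)-np.outer(d,d);A=A+P;B=B+P@o
    return np.linalg.solve(A,B)
E
python3 - <<'E'
from h import *
t=imaging.calibration("top");s=imaging.calibration("side")
P={}
for n,a,b in (("g",(356,118),(568,205)),("r",(351,283),(366,219)),("k",(346,453),(164,233))):
    a=(203+a[0]/5-.4,151+a[1]/5-.4); b=(219+b[0]/5-.4,181+b[1]/5-.4)
    p=plane(t,*a,.1075);q=plane(s,*b,.1075);P[n]=(p+q)/2
    print(n,p,q,tri(ray(t,*a),ray(s,*b)))
d=P["g"]-P["k"];print(np.linalg.norm(d),np.degrees(np.arctan2(d[1],d[0])))
st=monitor.get_state();from scipy.spatial.transform import Rotation as R
print(R.from_quat(st["tcp_rot"]).as_matrix(), st["eef_pos"])
E
```

```text
g [0.6467 0.223  0.1075] [0.6463 0.2237 0.1075] [0.6463 0.2231 0.1081]
r [0.5749 0.226  0.1075] [0.5735 0.2268 0.1075] [0.5741 0.226  0.1082]
k [0.5029 0.2288 0.1075] [0.5019 0.2298 0.1075] [0.5023 0.2289 0.1083]
0.14422502548538027 -2.351136762255514
[[ 0.9036  0.4284 -0.0006]
 [ 0.4284 -0.9036  0.0021]
 [ 0.0003 -0.0021 -1.    ]] [ 0.2891 -0.6093  0.2145]
```

Run:
```python
from h import *
import cv2
im=imaging.read_camera("wrist");cv2.imwrite("pics/w0.png",im[:,:,::-1])
t=imaging.calibration("top")
for p in((545,280),(450,255),(473,170),(365,290),(505,180)):
  print(p,plane(t,*p,0)[:2],plane(t,*p,.15)[:2])
```

```text
(545, 280) [ 0.414  -0.4049] [ 0.4173 -0.3056]
(450, 255) [ 0.4743 -0.1884] [ 0.4681 -0.1233]
(473, 170) [ 0.6785 -0.2597] [ 0.6401 -0.1833]
(365, 290) [0.3958 0.0146] [0.4021 0.0477]
(505, 180) [ 0.6529 -0.3348] [ 0.6185 -0.2466]
```

View pics/w0.png

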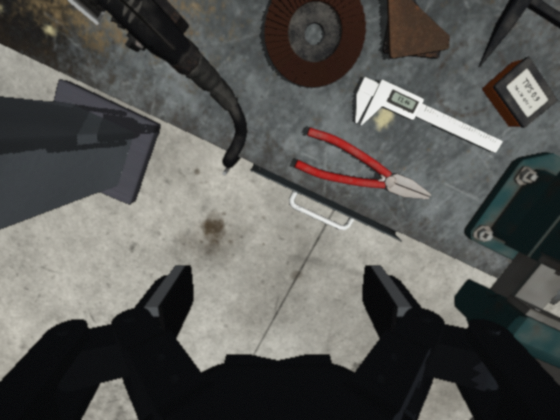

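Emit:
send_rows([
  [0, 0, 0.2, 0],
  [0, 0, 0.4, 0],
  [0.2, 0.33, 0.45, -0.025],
  [0.4, 0.67, 0.45, -0.05],
  [0.5, 0.85, 0.45, -0.077],
  [0.6, 1.0, 0.45, -0.077],
  [0.6, 1.0, 0.45, -0.077],
  [0.6, 1.0, 0.45, -0.077],
  [0.6, 1.0, 0.45, -0.077],
], jaw=0)

```text
time: 1.27
eef_pos: [0.4703, -0.3075, 0.3508]
tcp_rot: [1.0, -0.018, 0.0, -0.0]
contact_force: [1.1, -0.3, -0.6]
opening: 0.994
```

Emit:
send_rows([
  [0.3, 1.0, 0, 0],
  [0.3, 1.0, 0, 0],
  [0.3, 1.0, 0, 0],
  [0.3, 1.0, 0, 0],
  [0.3, 1.0, 0, 0],
  [0.3, 1.0, 0, 0],
  [0.3, 1.0, 0, 0],
])

```text
time: 2.15
eef_pos: [0.5592, -0.0107, 0.3503]
tcp_rot: [1.0, -0.021, -0.0, 0.0]
contact_force: [-0.2, -0.4, -0.8]
opening: 0.997
```

Emit:
send_rows([
  [0.285, 0.77, -0.2, 0],
  [0.285, 0.77, -0.2, 0],
  [0.285, 0.77, -0.35, 0],
  [0.285, 0.77, -0.35, 0],
  [0.285, 0.77, -0.35, 0],
  [0.285, 0.77, -0.35, 0],
  [0.285, 0.77, -0.35, 0],
  [0.285, 0.77, -0.35, 0],
])

```text
time: 3.15
eef_pos: [0.6455, 0.2195, 0.248]
tcp_rot: [1.0, -0.022, 0.002, -0.0]
contact_force: [0.7, 0.0, -0.3]
opening: 1.001
```

Run:
```python
from h import *
import cv2
from scipy.spatial.transform import Rotation as R
st=monitor.get_state();print(st["time"],st["eef_pos"],st["qpos"],st["contact_force"]);print(R.from_quat(st["tcp_rot"]).as_matrix())
c=imaging.calibration("wrist")
im=imaging.read_camera("wrist");cv2.imwrite("pics/w1.png",im[:,:,::-1])
np.save("w1.npy",c["cam_to_world"]);print(c)
```

```text
3.15 [0.6455 0.2195 0.248 ] [ 0.1793  0.2779  1.5281 -0.0003  1.3324  1.7933] [ 0.6902  0.0002 -0.3402]
[[ 0.9991 -0.0431  0.0032]
 [-0.0431 -0.9991  0.0003]
 [ 0.0032 -0.0004 -1.    ]]
{'intrinsics': array([[289.7997,   0.    , 277.4797],
       [  0.    , 289.7997, 213.483 ],
       [  0.    ,   0.    ,   1.    ]]), 'cam_to_world': array([[-0.0426,  0.9555,  0.2918,  0.72  ],
       [-0.9991, -0.0405, -0.0133,  0.2162],
       [-0.0009, -0.2921,  0.9564,  0.4063],
       [ 0.    ,  0.    ,  0.    ,  1.    ]])}
```

View pics/w1.png

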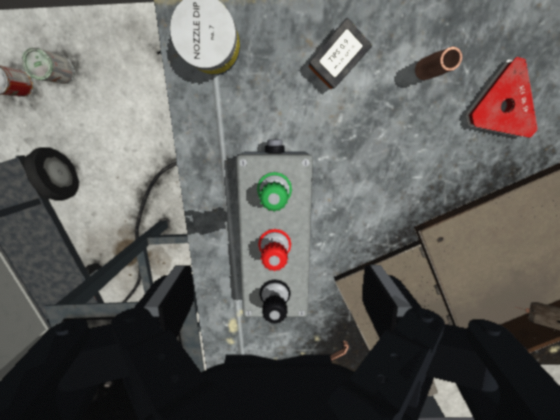

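Run:
```python
from h import *
import cv2
im=cv2.imread("pics/w1.png");c=im[170:330,200:350];cv2.imwrite("pics/w1z.png",cv2.resize(c,None,fx=3.75,fy=3.75,interpolation=cv2.INTER_CUBIC))
hsv=cv2.cvtColor(im,cv2.COLOR_BGR2HSV)
c=imaging.calibration("wrist");c["cam_to_world"]=np.load("w1.npy")
for n,(u,v) in dict(g=(274,198),r=(274,260),k=(274,312)).items():
  g=im[v-9:v+10,u-9:u+10].astype(int)
  m=(hsv[v-9:v+10,u-9:u+10,1]<60)&(hsv[v-9:v+10,u-9:u+10,2]>110)
  k,l,s,ce=cv2.connectedComponentsWithStats(m.astype(np.uint8))
  for i in range(1,k):
    q=ce[i]+[u-9,v-9];print(n,s[i],q,plane(c,*q,.1075))
```

```text
g [ 4  5 10 10 88] [273.5 198.5] [0.6456 0.2239 0.1075]
r [ 5  5  9  9 63] [273.8889 260.3333] [0.5735 0.2268 0.1075]
r [16 17  3  2  4] [282.25 268.75] [0.5625 0.2177 0.1075]
r [ 0 18  3  1  3] [266. 269.] [0.563  0.2363 0.1075]
k [ 5  8 10  9 68] [274.3088 314.75  ] [0.5013 0.2296 0.1075]
```

View pics/w1z.png

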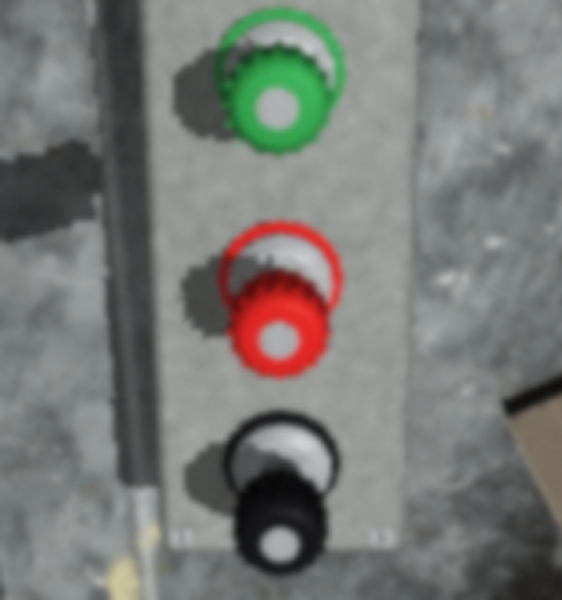

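Emit:
send_rows([
  [0, 0.012, -0.1, 0],
  [0, 0.012, -0.25, 0],
  [0, 0.012, -0.4, 0],
  [0, 0.012, -0.51, 0],
  [0, 0.012, -0.51, 0],
  [0, 0.012, -0.51, 0],
  [0, 0.012, -0.51, 0],
])

```text
time: 4.08
eef_pos: [0.6465, 0.2249, 0.0959]
tcp_rot: [1.0, -0.021, 0.002, -0.001]
contact_force: [-0.0, 0.1, -0.0]
opening: 1.001
```

Run:
```python
from h import *
import cv2
st=monitor.get_state();print(st["time"],st["eef_pos"],st["contact_force"])
im=imaging.read_camera("side");cv2.imwrite("pics/s2.png",cv2.resize(im[150:300,200:400,::-1],None,fx=4,fy=4))
st=monitor.get_state();print(st["time"],st["eef_pos"],st["contact_force"])
```

```text
4.075 [0.6465 0.2249 0.0959] [-0.0244  0.0873 -0.0412]
4.125 [0.6463 0.2249 0.0956] [-0.7011  0.1729 -0.5587]
```

View pics/s2.png

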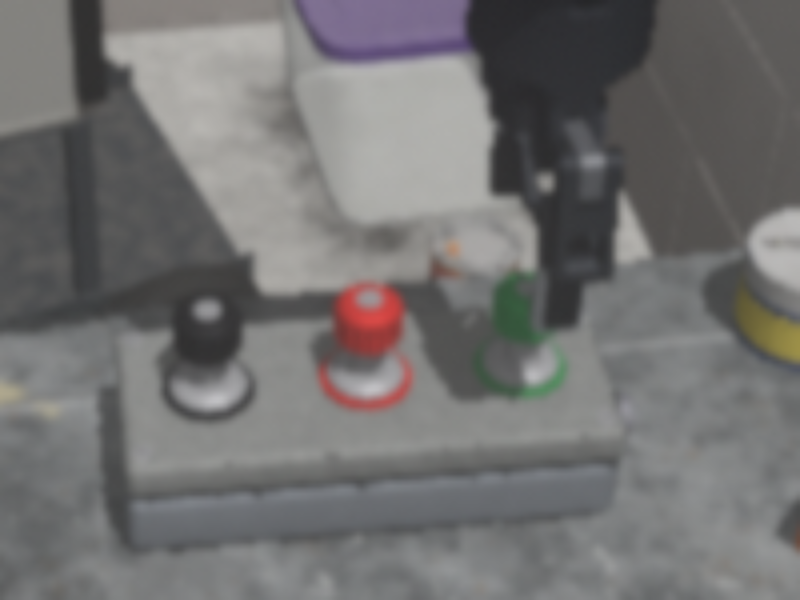

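Emit:
send_rows([
  [0, -0.003, 0, 0],
  [0, -0.003, 0, 0],
  [0, -0.003, 0, 0],
  [0, -0.003, 0, 0],
  [0, -0.003, 0, 0],
  [0, -0.003, 0, 0],
  [0, -0.003, 0, 0],
  [0, -0.003, 0, 0],
], jaw=1, newtons=60)

```text
time: 5.12
eef_pos: [0.6447, 0.2238, 0.0927]
tcp_rot: [1.0, -0.02, -0.0, 0.0]
contact_force: [0.8, -0.9, -0.3]
opening: -0.002
```

Run:
```python
from h import *
import cv2
for n,sl in (("side",np.s_[150:300,200:400]),("top",np.s_[130:280,180:380]),("wrist",np.s_[:,:])):
    im=imaging.read_camera(n)[:,:,::-1][sl]; cv2.imwrite(f"pics/{n}3.png",im if n=="wrist" else cv2.resize(im,None,fx=4,fy=4))
st=monitor.get_state();print(st["time"],st["eef_pos"],st["contact_force"],st["opening"])
```

```text
5.275 [0.6447 0.2238 0.0927] [-0.3199 -0.3826 -0.5956] -0.001072134552351417
```

View pics/side3.png

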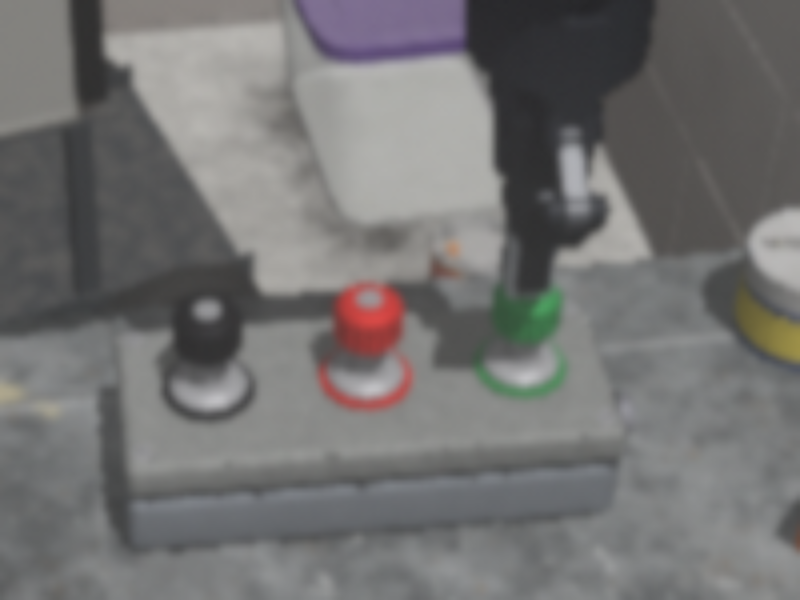

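View pics/wrist3.png

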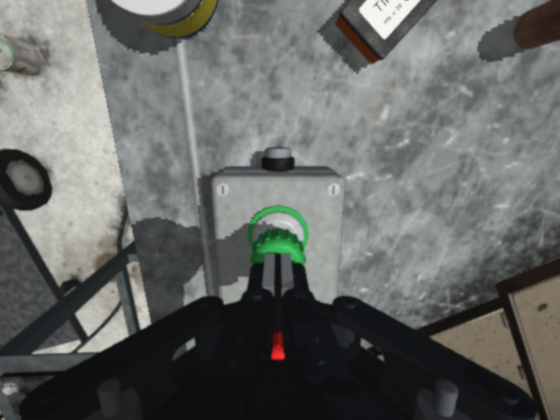

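View pics/top3.png

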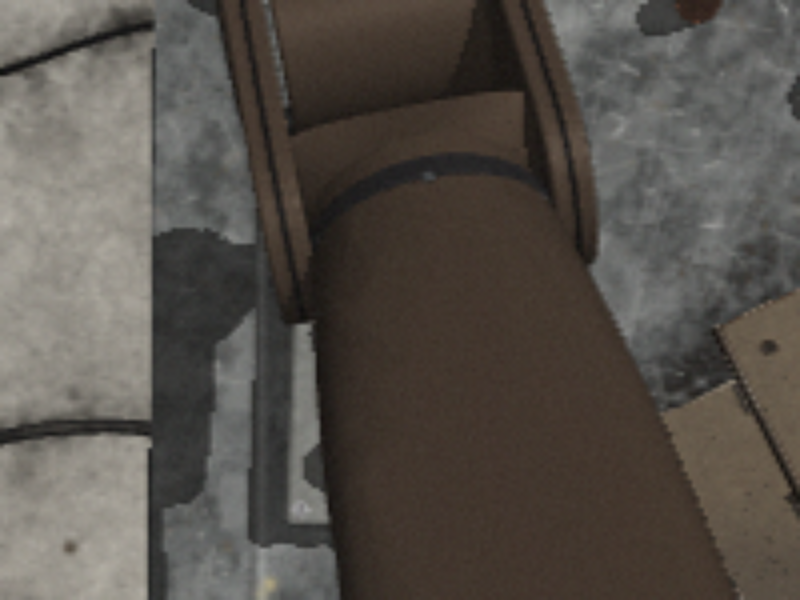

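Run:
```python
from h import *
import cv2
w=imaging.calibration("wrist");s=imaging.calibration("side")
im=cv2.imread("pics/wrist3.png");cv2.imwrite("pics/w3z.png",cv2.resize(im[190:310,200:360],None,fx=5,fy=5,interpolation=cv2.INTER_CUBIC))
im=cv2.imread("pics/side3.png");cv2.imwrite("pics/s3z.png",cv2.resize(im[180:400,440:640],None,fx=2.7,fy=2.7))
print(tri(ray(w,277,256),ray(s,332.5,223)))
def proj(c,p):
    T=np.linalg.inv(c["cam_to_world"]);q=T[:3,:3]@p+T[:3,3];K=c["intrinsics"]
    return K[0,0]*q[0]/-q[2]+K[0,2],-K[1,1]*q[1]/-q[2]+K[1,2]
st=monitor.get_state()
for n,p in(("tcp",st["eef_pos"]),("tip",st["eef_pos"]-[0,0,.017]),("headtop",np.array([.646,.2235,.1075]))):
    print(n,proj(w,p),proj(s,p))
```

```text
[0.6483 0.2245 0.1026]
tcp (np.float64(277.6068563597689), np.float64(255.38703228210863)) (np.float64(330.5931841225711), np.float64(227.86696718386793))
tip (np.float64(277.6093785136178), np.float64(244.1220438764154)) (np.float64(329.7549914898143), np.float64(234.84174866809076))
headtop (np.float64(278.08102513909085), np.float64(264.9453749503499)) (np.float64(332.074373274472), np.float64(221.7051114732646))
```

View pics/w3z.png

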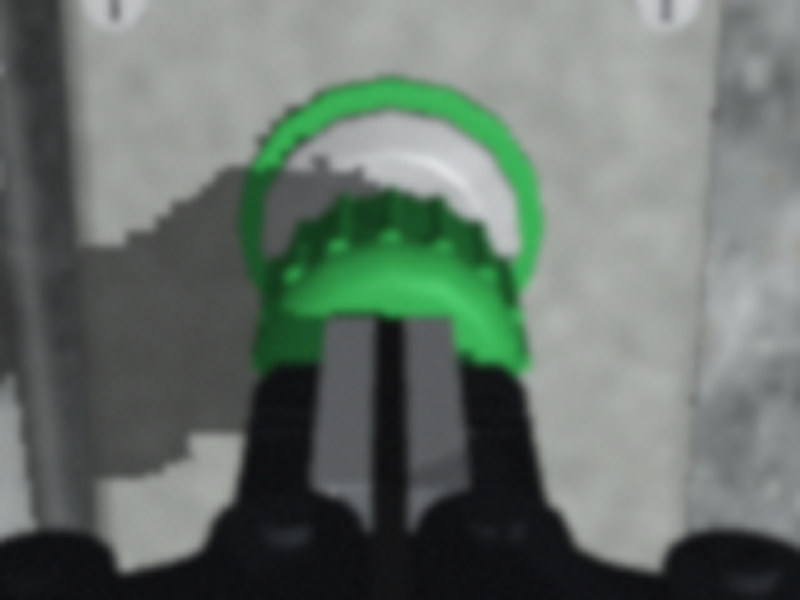

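View pics/s3z.png

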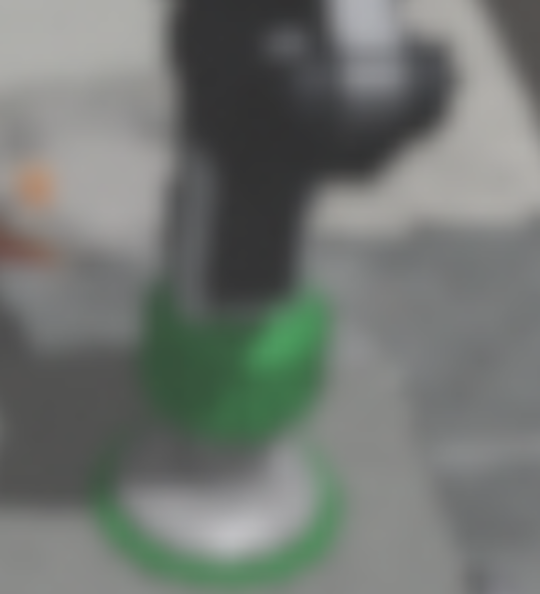

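Run:
```python
from h import *
w=imaging.calibration("wrist");s=imaging.calibration("side")
def py(c,u,v,i,y):
    o,d=ray(c,u,v);return o+d*(y-o[i])/d[i]
print("open near finger, bottom edge L/R", [py(s,u,231,1,y) for u in(336,344.5) for y in (.182,.172)])
print("shut side", [py(s,332.2,224.5,1,y) for y in (.224,.212)])
for z in(.076,.1,.108,.115):print("shut wrist",plane(w,278,253.4,z), [plane(w,u,253.4,z)[1] for u in(265,291)])
```

```text
open near finger, bottom edge L/R [array([0.6406, 0.182 , 0.1228]), array([0.637 , 0.172 , 0.1321]), array([0.6557, 0.182 , 0.1208]), array([0.6519, 0.172 , 0.1302])]
shut side [array([0.647 , 0.224 , 0.1003]), array([0.6429, 0.212 , 0.1112])]
shut wrist [0.6382 0.2238 0.076 ] [np.float64(0.23238373747191987), np.float64(0.21525132669993505)]
shut wrist [0.6494 0.2234 0.1   ] [np.float64(0.23078951066758444), np.float64(0.21600886080208115)]
shut wrist [0.6531 0.2233 0.108 ] [np.float64(0.23025810173280595), np.float64(0.21626137216946317)]
shut wrist [0.6564 0.2231 0.115 ] [np.float64(0.22979311891487478), np.float64(0.21648231961592246)]
```

Run:
```python
from h import *
w=imaging.calibration("wrist")
print(w["cam_to_world"][:3,3])
# box-top edges in wrist3 px at row ~205: left 200+72/5, right 200+716/5
a=plane(w,214.4,205,.0595);b=plane(w,343.2,205,.0595);print(a,b,np.linalg.norm(a-b))
# screws, row ~189.5
a=plane(w,200+113/5,190,.0595);b=plane(w,200+668/5,190,.0595);print(a,b,np.linalg.norm(a-b))
# same screws in top view
t=imaging.calibration("top")
a=plane(t,203+278/5-.4,151+70/5-.4,.0595);b=plane(t,203+443/5-.4,151+74/5-.4,.0595);print(a,b,np.linalg.norm(a-b))
```

```text
[0.7197 0.2208 0.2508]
[0.6685 0.2662 0.0595] [0.6649 0.178  0.0595] 0.08820441287138761
[0.6787 0.2596 0.0595] [0.6757 0.1848 0.0595] 0.07482946284060976
[0.6815 0.2582 0.0595] [0.6788 0.1832 0.0595] 0.07510545912649627
```

Emit:
send_rows([
  [0, 0, 0, 0],
  [0, 0, 0, 0],
  [0, 0, 0, 0],
  [0, 0, 0, 0],
  [0, 0, 0, 0],
  [0, 0, -0.03, 0],
  [0, 0, -0.06, 0],
  [0, 0, -0.06, 0],
  [0, 0, -0.06, 0],
], jaw=0)

```text
time: 6.4
eef_pos: [0.6447, 0.2238, 0.0744]
tcp_rot: [1.0, -0.021, -0.0, 0.0]
contact_force: [0.2, -0.6, -0.2]
opening: 0.996
```

Run:
```python
from h import *
import cv2
a=imaging.read_camera("side")[150:300,260:400,::-1];b=imaging.read_camera("wrist")[180:420,100:460,::-1]
cv2.imwrite("pics/s4.png",cv2.resize(a,None,fx=4,fy=4));cv2.imwrite("pics/w4.png",cv2.resize(b,None,fx=2,fy=2))
st=monitor.get_state();print(st["time"],st["eef_pos"],st["contact_force"],st["opening"])
```

```text
6.5 [0.645  0.2239 0.075 ] [ 0.6699 -0.3647  0.8731] 1.004031496638195
```

View pics/s4.png

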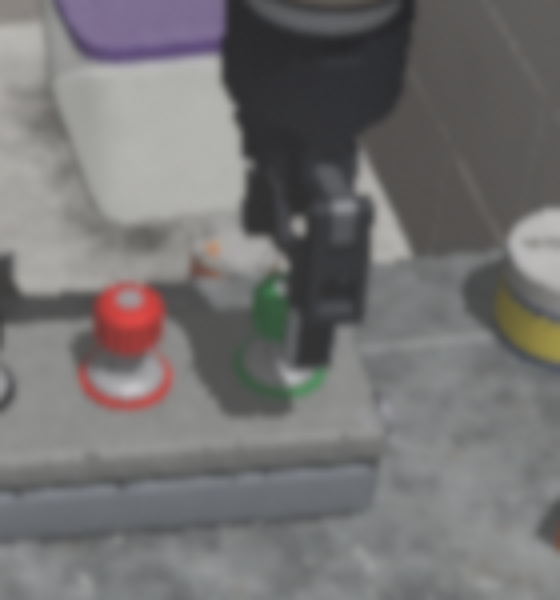

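View pics/w4.png

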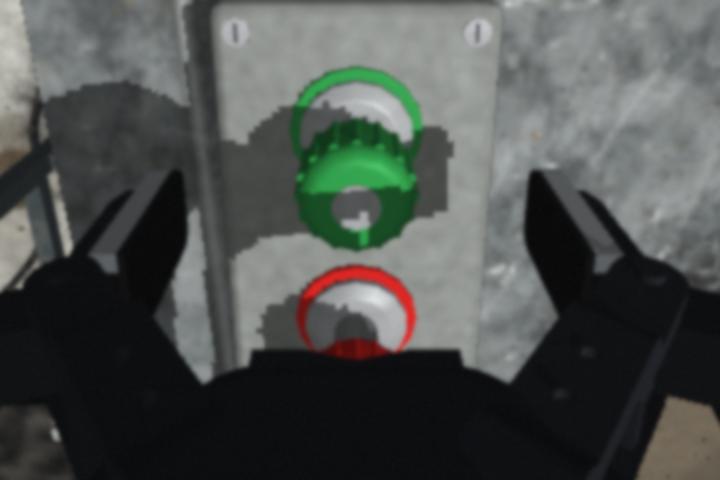

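Emit:
send_rows([
  [0, 0, -0.02, 0],
  [0, 0, -0.043, 0],
  [0, 0, -0.043, 0],
  [0, 0, -0.043, 0],
])

```text
time: 7.0
eef_pos: [0.6447, 0.2238, 0.0616]
tcp_rot: [1.0, -0.021, -0.0, 0.0]
contact_force: [-0.3, -0.5, -0.4]
opening: 1.002
```

Emit:
send_rows([
  [0, 0, 0, 0],
  [0, 0, 0, 0],
  [0, 0, 0, 0],
  [0, 0, 0, 0],
  [0, 0, 0, 0],
  [0, 0, 0, 0],
  [0, 0, 0, 0],
  [0, 0, 0, 0],
], jaw=1, newtons=60)

```text
time: 8.0
eef_pos: [0.6448, 0.2238, 0.0622]
tcp_rot: [1.0, -0.02, 0.0, 0.0]
contact_force: [-1.4, -1.0, 4.3]
opening: 0.331
```

Run:
```python
from h import *
import cv2
a=imaging.read_camera("side")[150:300,260:400,::-1];b=imaging.read_camera("wrist")[180:420,100:460,::-1]
cv2.imwrite("pics/s5.png",cv2.resize(a,None,fx=4,fy=4));cv2.imwrite("pics/w5.png",cv2.resize(b,None,fx=2,fy=2))
st=monitor.get_state();print(st["time"],st["eef_pos"],st["contact_force"],st["opening"])
```

```text
8.1 [0.6448 0.2237 0.0622] [-1.8916 -0.5647  4.1894] 0.33298763247958907
```

View pics/s5.png

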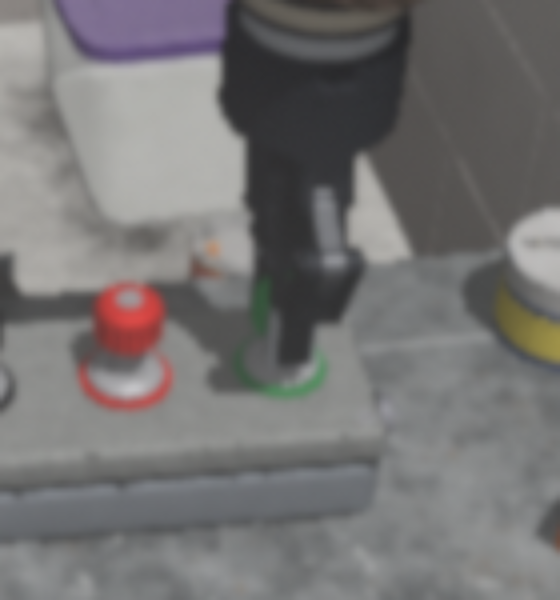

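View pics/w5.png

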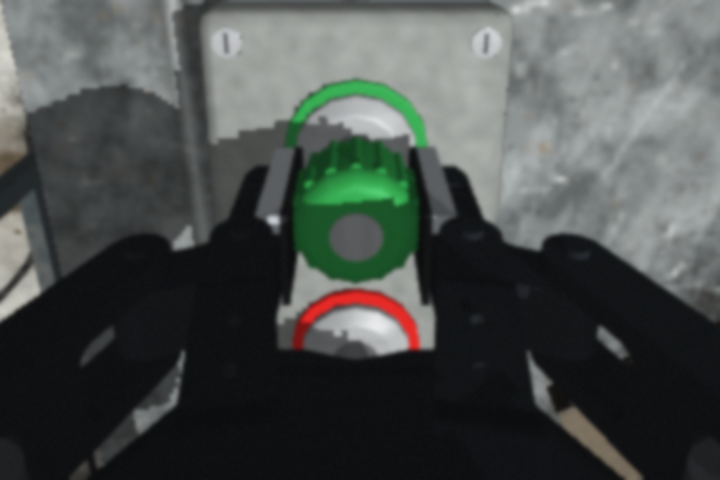

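Emit:
send_rows([
  [0, 0, 0.01, 0],
  [0, 0, 0.02, 0],
  [0, 0, 0.03, 0],
  [0, 0, 0.04, 0],
  [0, 0, 0.05, 0],
  [0, 0, 0.057, 0],
  [0, 0, 0.06, 0],
  [0, 0, 0.06, 0],
])

```text
time: 9.1
eef_pos: [0.6447, 0.2237, 0.0794]
tcp_rot: [1.0, -0.021, -0.0, 0.0]
contact_force: [5.5, 0.6, -7.9]
opening: 0.334
```

Emit:
send_rows([
  [0, 0, 0.003, 0],
  [0, 0, 0.005, 0],
  [0, 0, 0.005, 0],
])

```text
time: 9.48
eef_pos: [0.6447, 0.2237, 0.0803]
tcp_rot: [1.0, -0.021, 0.0, -0.0]
contact_force: [6.3, 0.4, -10.4]
opening: 0.333
```

Emit:
send_rows([
  [0, 0, 0.003, 0],
  [0, 0, 0.004, 0],
  [0, 0, 0.004, 0],
])

```text
time: 9.85
eef_pos: [0.6446, 0.2237, 0.0804]
tcp_rot: [1.0, -0.021, 0.0, -0.0]
contact_force: [8.0, 0.7, -13.4]
opening: 0.334
```

Run:
```python
from h import *
import cv2
a=imaging.read_camera("side")[150:300,260:400,::-1];b=imaging.read_camera("wrist")[180:420,100:460,::-1]
cv2.imwrite("pics/s6.png",cv2.resize(a,None,fx=4,fy=4));cv2.imwrite("pics/w6.png",cv2.resize(b,None,fx=2,fy=2))
st=monitor.get_state();print(st["time"],st["eef_pos"],st["contact_force"],st["opening"])
```

```text
9.95 [0.6446 0.2237 0.0804] [  8.5702   0.9517 -14.6038] 0.3318738055356997
```

View pics/s6.png

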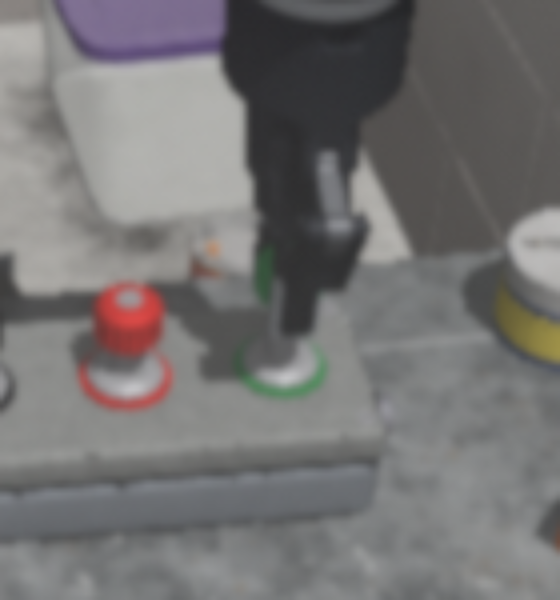

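View pics/w6.png

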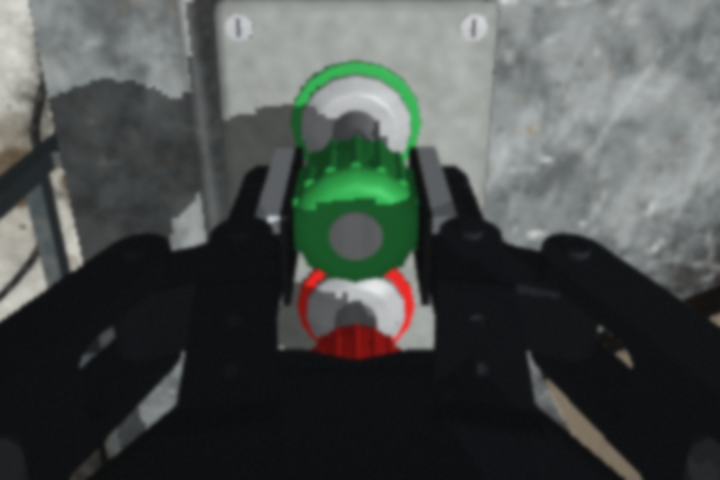

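Emit:
send_rows([
  [0, 0, 0, 0],
  [0, 0, 0, 0],
  [0, 0, 0, 0],
])

```text
time: 10.32
eef_pos: [0.6446, 0.2237, 0.0804]
tcp_rot: [1.0, -0.021, 0.0, -0.0]
contact_force: [8.1, 1.5, -13.5]
opening: 0.333
```

Force is stable at the stop; hold.

Emit:
send_rows([
  [0, 0, 0, 0],
  [0, 0, 0, 0],
  [0, 0, 0, 0],
  [0, 0, 0, 0],
  [0, 0, 0, 0],
  [0, 0, 0, 0],
  [0, 0, 0, 0],
  [0, 0, 0, 0],
  [0, 0, 0, 0],
  [0, 0, 0, 0],
  [0, 0, 0, 0],
  [0, 0, 0, 0],
  [0, 0, 0, 0],
  [0, 0, 0, 0],
  [0, 0, 0, 0],
])

```text
time: 12.2
eef_pos: [0.6446, 0.2237, 0.0804]
tcp_rot: [1.0, -0.021, 0.0, -0.0]
contact_force: [8.4, 1.2, -13.2]
opening: 0.335
```

Emit:
send_rows([
  [0, 0, 0, 0],
  [0, 0, 0, 0],
  [0, 0, 0, 0],
  [0, 0, 0, 0],
  [0, 0, 0, 0],
  [0, 0, 0, 0],
  [0, 0, 0, 0],
  [0, 0, 0, 0],
], jaw=0)

```text
time: 13.2
eef_pos: [0.6447, 0.2238, 0.0824]
tcp_rot: [1.0, -0.021, -0.0, 0.0]
contact_force: [-0.4, 0.1, 0.6]
opening: 1.001
```

Emit:
send_rows([
  [0, 0, 0.05, 0],
  [0, 0, 0.15, 0],
  [0, 0, 0.3, 0],
  [0, 0, 0.4, 0],
  [0, 0, 0.4, 0],
  [0, 0, 0.4, 0],
  [0, 0, 0.4, 0],
])

```text
time: 14.08
eef_pos: [0.6436, 0.2236, 0.2]
tcp_rot: [1.0, -0.021, -0.002, 0.0]
contact_force: [-0.0, 0.6, -0.1]
opening: 1.001
```

Run:
```python
from h import *
import cv2
a=imaging.read_camera("side")[150:300,200:400,::-1]
cv2.imwrite("pics/s7.png",cv2.resize(a,None,fx=4,fy=4))
st=monitor.get_state();print(st["time"],st["eef_pos"],st["contact_force"],st["opening"])
```

```text
14.125 [0.6437 0.2236 0.2002] [-0.2901  1.2338  0.8462] 0.999587400557717
```

View pics/s7.png

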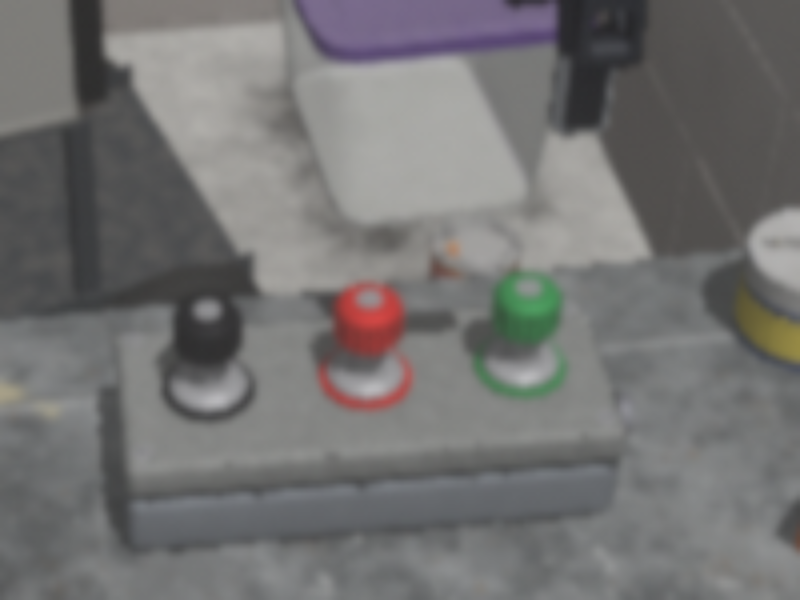

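The green knob is home: its dot at (529,288) in the crop is where it started. The red and black knobs haven't moved, and the gripper is clear above the box.

```bash
python3 -c "
from plant import workorder; print(workorder.sign_off())"
```

```text
the job is handed in; nothing more can be done
None
```

I pulled the green knob out to its stop, held it there for over 2 s, and released it. It sprang back home, and I handed the job in at about 14 s.

- **Pull:** the tool rose 18.2 mm and stopped there. The pull force then climbed from about 8 N to a steady 13.5 N, so the knob was against its stop. I held it from about 9.85 s to 12.2 s.
- **Final check:** in the last side picture the green knob is back in its starting position, the red and black knobs have not moved, and the gripper is open and clear of the box. The force on the tool is back to about zero (within 1.5 N).
- **First grasp missed:** the fingers shut on air just above the knob. The pictures put the fingertips about 33 mm higher than the reported TCP and `ctrl.tip_reach` imply. I reopened, went about 31 mm lower and gripped the head properly, with the jaws stopping at 28 mm on the 30 mm head. I did not find out why the stated tool length and the pictures disagree.
- **Sideways force:** about 8 N along x showed up while the knob was held at its stop, and it went away on release.

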